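# Space the modules along a DIN rail

## Task

First push the black contactor along the rail until it is fully up against the red end stop; then push the grey power supply along the rail until the yellow stripe down its middle lines up with the yellow mark on the wiring ducts, which leaves the cooling gap between the two. Only push them with the fingers: never lift, tip or pull them off the rail, and leave the other things on the bench where they are.

Things in the scene. Friction and masses are not known exactly. Their poses are not given: they have to be found in the camera images.
- plate: Fixed aluminium plate 300 (x) x 460 (y) x 3 mm, origin under its centre, on the table. A rail 35 mm wide, 420 long runs along its y axis through the middle, rail top 10.5 mm above the table. Beside it on each side a cream wiring duct, 40 wide, centred 76 mm from the rail's middle, top 43 mm above the table. y points along the rail to the red stop, z up.
- stop: Red end stop fixed on the rail near its +y end: an upright wall 50 (x) x 12 (y) x 45 mm with a low foot behind it (+y). Origin at rail-top height in the middle of the 12 mm wall, so the face that the contactor must meet is 6 mm from it on the -y side. Axes as the plate.
- mark: Yellow painted mark, fixed and flat: a 6 mm wide yellow line across the top and down the inner face of both ducts, square to the rail. Origin on the rail's middle line at rail-top height, in line with the marks. Axes as the plate.
- contactor: Black contactor 80 (x) x 54 (y, along the rail) x 65 mm high, white square on top; between supply and stop. Loose: rests on the rail, 6 mm claws straddle it with 2 mm play, so it slides only along the rail. 0.35 kg, slides under 5 N; push within 25 mm above the rail or it may tip. Origin: middle of underside, at rail-top height; touches the stop at 33 mm from the stop's origin. Axes as the plate.
- supply: Light grey power supply, a box 80 (x) x 60 (y, along the rail) x 65 mm high, yellow stripe across the middle of its top and down its two sides that face the ducts. Sits and slides on the rail like the contactor, on the side of it away from the stop, 0.3 kg. Origin: middle of its underside, at rail-top height, in the plane of the stripe. Axes as the plate.
- screwdriver: Bystander: orange-handled screwdriver, 180 mm long, lying on the plate beyond the duct farther from the robot; not to be moved.
- bin: Bystander: blue open parts bin 120 x 170 x 70 mm beside the plate; origin under its centre.
- breaker: Bystander: white breaker 80 x 54 x 75 mm standing on the table beside the plate; origin under its centre.
- terminals: Bystander: green terminal block 45 x 90 x 40 mm on the table beside the plate; origin under its centre.
Mind the look-alikes: they are no part of the job. What is shaped like the supply but blue or green is not meant. Of the things that look like the contactor, the smaller one is meant.

How it is judged (in metres and radians):
On the way, in this order (a step that is already met when the one before it is completed fails the run):
1. the contactor is up against the end stop (y of contactor in the frame of stop between -0.036 and -0.029 m and z of contactor in the frame of plate between 0.0075 and 0.0135 m and x of contactor in the frame of plate between -0.005 and 0.005 m and angle between contactor's own z axis and vertical below 0.06 rad and angle between the y axis of contactor and the y axis of plate, either way round below 0.1 rad and linear speed of contactor below 0.01 m/s), for 0.2 s.
2. the power supply's stripe is in line with the mark (y of supply in the frame of mark between -0.005 and 0.005 m and z of supply in the frame of plate between 0.0075 and 0.0135 m and x of supply in the frame of plate between -0.005 and 0.005 m and angle between supply's own z axis and vertical below 0.06 rad and angle between the y axis of supply and the y axis of plate, either way round below 0.1 rad and linear speed of supply below 0.01 m/s), for 0.2 s.
At the end, for the whole second after the job is handed in: The contactor is within 3 mm of touching the end stop and the power supply's stripe is within 5 mm of the mark along the rail, both upright, seated on the rail (within 3 mm in height, 5 mm sideways, 0.1 rad) and at rest (all of step 1 and all of step 2).
It fails at once if the contactor is lifted or carried off the rail (4 mm up, or 6 mm sideways) (z of contactor in the frame of plate above 0.0145 m or x of contactor in the frame of plate above 0.006 m or x of contactor in the frame of plate below -0.006 m).
It fails at once if the power supply is lifted or carried off the rail (4 mm up, or 6 mm sideways) (z of supply in the frame of plate above 0.0145 m or x of supply in the frame of plate above 0.006 m or x of supply in the frame of plate below -0.006 m).
It fails at once if the contactor or the power supply is tipped by more than 0.25 rad (angle between any of contactor, supply's own z axis and vertical above 0.25 rad).
It fails at once if a bystander (screwdriver, bin, breaker, terminal block) is moved by more than 15 mm (distance of any of screwdriver, bin, breaker, terminals from where it was at the start of the episode above 0.015 m).
It also fails if it takes over 48 s, if anything falls off the work surface, if the arm or the gripper's body presses on something with over 40 N, if the wrist force passes 120 N, or if a joint passes its speed limit or range.

## Robot

A 6-joint arm with a two-finger parallel gripper is mounted at the origin on the work surface. World frame = base frame: x ahead of the robot, y to its left, z up, the work surface at z = 0. Lengths are in m, angles in degrees, forces in N, time in s.
With the tool pointing down it reaches from about 0.35 to 0.975 m from the base axis. Payload 7.1 kg.
Tool frame: the origin (TCP) lies midway between the tips of the shut fingers; the grasp point (between the pads) lies 19 mm behind it (ctrl.grasp_offset is the distance from the TCP to the grasp point, in m); z points along the fingers, y is the line along which they close (so a half turn about z gives the same grasp; the last joint's range is limited). The gripper opens to 88 mm and grips with 3 to 60 N. Pads are 20 mm wide; open, the fingers measure 115 mm over their backs; the gripper's body (75 mm by 178 mm) begins 61 mm behind the grasp point.
Start: joints at [69.672, 24.242, 93.386, -0, 62.372, -1.089], TCP at [0.206, 0.59, 0.223] pointing down, gripper open.
Joint ranges: [-172.04, 172.04], [-51.8, 120.97], [4.93, 147.93], [-75.15, 255.16], [6.16, 154.13], [-145.62, 145.62]. Speed limits (degrees/s): [136.94, 136.94, 172.46, 180, 180, 180].

## Interface

Orientations are given as [roll, pitch, yaw] about the fixed x, y, z axes, in that order (R = Rz(yaw) Ry(pitch) Rx(roll)).
In Python, from rig import ctrl gives the robot as it stands. Calls block until the motion is done:
- ctrl.move_pose(position, orientation): joint-space move of the TCP to a pose.
- ctrl.movel(position, frame=None, velocity=0.15): straight line of the TCP; frame=None keeps the orientation; velocity is the mean speed in m/s.
- ctrl.set_joints(angles): joint-space move.
- ctrl.grip(opening, squeeze=None): opening from 0.0 (shut) to 1.0 (fully open); squeeze is the grip in N (None keeps the last); returns when the fingers have stopped.
- ctrl.dwell(seconds).
- ctrl.solve_ik(position, orientation): joint angles nearest the present ones, or None.
- ctrl.read_camera(name): name is "scene" or "side" or "wrist"; returns a dict with "image" (400x640x3 uint8, blue, green, red), "range_z" (400x640 float32, m along the optical axis (not along the pixel's ray), 0 where there is no reading), "vertical_fov" (degrees; the focal length in pixels is half the picture's height over the tangent of half this angle, whatever the lens; pixels are square), "cx", "cy" (the principal point, pixels), "T" (4x4, takes a point from camera to world coordinates). Camera axes: x right, y up, looking along -z (the intrinsics and any distortion apply to the point x, -y, -z); pixel columns grow to the right and rows downward; lengths in m; the calibration is good to about 2 mm. A picture is of the moment at which its call begins.
A pose or a line that the arm cannot do raises ctrl.Unreachable and nothing moves.
- ctrl.close_job(): hands the job in; it is judged then, once.
Trained networks look in the newest picture that a camera, given by its name, has taken for a name from the list of things; names that differ only in an ending like _2 or _b are one class to them, and where a whole thing is asked for, a point or a joint stands for the part that bears it (a point fixed in the world has none). Each returns a list of dicts, best first, with "p" (0 to 1); they miss things now and then, are a little off and sometimes report something else, mostly with a low value. They report only what shows in the picture. A call takes as long as a camera call. They do not tell look-alikes from the thing itself.
- ctrl.masks_of(camera, target): "region" (400x640 bool, what is visible of it) and "centre" ([row, column] in pixels, amid what is visible of it).
Readings, each from a call of its own:
- ctrl.get_time(): time.
- ctrl.get_joint_pos(): joint angles.
- ctrl.get_dq(): joint speeds.
- ctrl.get_effort(): joint torques, N m.
- ctrl.get_position(): TCP position.
- ctrl.get_eef_rot(): TCP orientation.
- ctrl.get_wrist_force(): force on the tool from outside, world axes, zero at the start.
- ctrl.get_ft_torque(): the same for the moment, N m.
- ctrl.get_grip_width(): opening from 0.0 (shut) to 1.0 (fully open).
- ctrl.get_finger_force(): force on a finger pad.
Only numpy, scipy, OpenCV 4.12 (cv2) and the standard library are available. Lean on these libraries where they do the work, as an engineer would, in place of code of your own. Each camera call takes 0.05 s, during which the arm holds its last target. There are 200 camera calls.

## Working session

There is one attempt and no reset: what is moved stays moved. The work goes in short steps, each a Python script; the robot and the scene stay as the last script left them, time stands still between calls to the robot, and variables do not carry over. Pictures are saved under pics/ and viewed, at most 10 in all, crops included, and the job is handed in when it is done.

```bash
mkdir -p pics; ls
python3 - <<'E'
from rig import ctrl
import cv2,numpy as np
ims=[]
for c in ["scene","side"]:
    d=ctrl.read_camera(c); np.savez(f"{c}0.npz",**{k:d[k] for k in d})
    print(c,d["vertical_fov"],d["cx"],d["cy"],d["T"].round(3).tolist(),[k for k in d])
    cv2.imwrite(f"pics/{c}0.png",d["image"])
    for t in ["contactor","supply","stop","mark","plate","screwdriver"]:
        try: print(t,[(round(r["p"],2),r["centre"],int(r["region"].sum())) for r in ctrl.masks_of(c,t)])
        except Exception as e: print(t,e)
print(ctrl.get_time(),ctrl.get_eef_rot())
E
```

```text
pics
scene 42.35020367582999 316.5568275493767 188.65048160325097 [[-0.128, -0.773, 0.621, 1.567], [0.992, -0.1, 0.079, 0.132], [0.001, 0.626, 0.78, 1.291], [0.0, 0.0, 0.0, 1.0]] ['image', 'range_z', 'vertical_fov', 'cx', 'cy', 'T']
contactor [(0.97, [185.2, 338.5], 502), (0.86, [125.6, 407.7], 1022), (0.44, [185.5, 461.8], 682)]
supply [(0.92, [206.9, 202.0], 853), (0.77, [180.4, 284.1], 620), (0.58, [262.7, 293.4], 951)]
stop [(0.61, [220.6, 319.9], 309), (0.59, [186.4, 374.9], 183)]
mark [(0.36, [201.8, 319.8], 9220)]
plate [(0.76, [201.6, 317.0], 9084)]
screwdriver [(0.54, [221.0, 320.6], 274)]
side 49.69352102618151 322.5096926615452 200.78998844755205 [[-0.993, 0.096, -0.065, 0.484], [-0.115, -0.728, 0.676, 0.813], [0.017, 0.679, 0.734, 0.94], [0.0, 0.0, 0.0, 1.0]] ['image', 'range_z', 'vertical_fov', 'cx', 'cy', 'T']
contactor [(0.88, [222.4, 325.3], 874), (0.78, [307.0, 435.6], 2288)]
supply [(0.86, [176.9, 323.4], 828), (0.77, [129.7, 298.5], 695), (0.68, [189.7, 228.1], 831)]
stop [(0.97, [260.0, 327.3], 392)]
mark [(0.2, [110.5, 366.6], 1533)]
plate [(0.95, [238.3, 327.5], 11353)]
screwdriver [(0.69, [215.2, 280.2], 276)]
0.7 [ 1.79995542e+02 -4.26719281e-04  1.60761734e+02]
```

View pics/scene0.png

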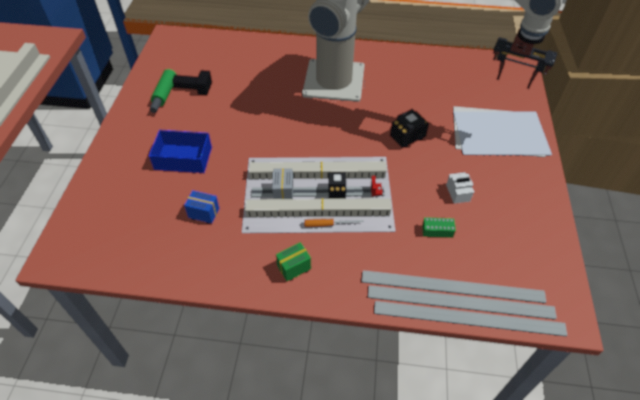

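View pics/side0.png

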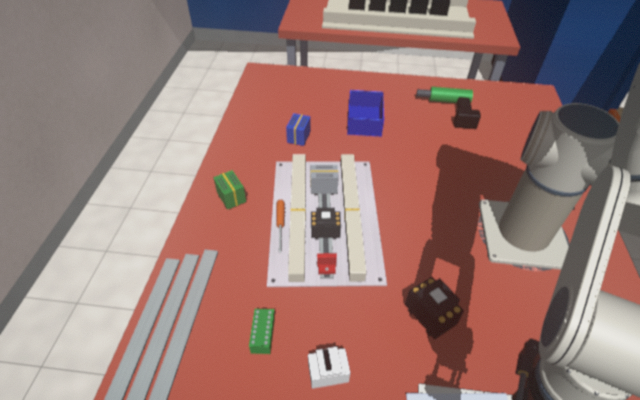

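The scene picture shows the grey supply at (180,284), the black contactor at (185,338), the red stop at (186,375) and the mark near column 321. The rail lies roughly along world y. I'll localize the plate from the depth data.

```bash
cat > h.py <<'E'
import numpy as np,cv2
def cloud(d):
    im=d["image"];h,w=im.shape[:2];f=h/2/np.tan(np.radians(float(d["vertical_fov"]))/2)
    v,u=np.mgrid[:h,:w];z=d["range_z"]
    P=np.stack([(u-d["cx"])/f*z,-(v-d["cy"])/f*z,-z],-1)
    P=P@d["T"][:3,:3].T+d["T"][:3,3]; P[z<=0]=np.nan
    return P
def colours(im):
    H=cv2.cvtColor(im,cv2.COLOR_BGR2HSV).astype(int);h,s,v=H[...,0],H[...,1],H[...,2]
    return h,s,v
E
python3 - <<'E'
from h import *
for c in ["scene","side"]:
    d=dict(np.load(c+"0.npz"));P=cloud(d);h,s,v=colours(d["image"])
    reg=(P[...,0]>.3)&(P[...,0]<.9)&(P[...,1]>-.3)&(P[...,1]<.5)
    pts=dict(scene=dict(sup=(180,284),con=(183,338),stop=(186,376),markL=(167,321),markR=(207,321)),
             side=dict(sup=(172,323),con=(216,325),stop=(258,327),markL=(209,296),markR=(210,352)))[c]
    for k,(a,b) in pts.items(): print(c,k,P[a,b].round(3),d["image"][a,b])
    q=reg&(s<60)&(v>150)&(P[...,2]<.02)  # plate aluminium
    n,l,st,ce=cv2.connectedComponentsWithStats((reg&(s<110)&(P[...,2]<.06)).astype(np.uint8))
    i=1+np.argmax(st[1:,4]);X=P[l==i];X=X[~np.isnan(X).any(1)];print("plate",cv2.minAreaRect(X[:,:2].astype(np.float32)),np.median(X[X[:,2]<.02],0))
    y=reg&(abs(h-24)<6)&(s>120)&(P[...,2]<.12)&(P[...,2]>.0)
    n,l,st,ce=cv2.connectedComponentsWithStats(y.astype(np.uint8))
    for i in range(1,n):
        if st[i,4]>5: print("yel",ce[i].round(),st[i,4],np.nanmedian(P[l==i],0).round(3))
E
```

```text
scene sup [ 0.58  -0.093  0.077] [148 151 148]
scene con [0.573 0.072 0.08 ] [42 40 37]
scene stop [0.551 0.188 0.057] [ 33  36 169]
scene markL [0.483 0.009 0.042] [ 94 164 179]
scene markR [0.641 0.028 0.041] [121 163 173]
plate ((0.773539662361145, 0.10006359219551086), (0.2534264624118805, 0.7999793291091919), 0.07951931655406952) [ 0.78267436  0.10932332 -0.74994516]
yel [403. 129.] 34 [0.31  0.262 0.077]
yel [332. 189.] 16 [0.586 0.053 0.06 ]
yel [337. 188.] 17 [0.579 0.07  0.06 ]
yel [343. 188.] 17 [0.578 0.087 0.063]
side sup [ 0.573 -0.094  0.077] [147 165 170]
side con [0.548 0.076 0.081] [227 227 226]
side stop [0.53  0.184 0.047] [ 58  61 160]
side markL [0.633 0.03  0.045] [113 186 212]
side markR [0.479 0.015 0.047] [144 193 211]
plate ((0.5584660172462463, -0.012713521718978882), (0.30806058645248413, 0.5121557712554932), 7.763216495513916) [0.54566041 0.0923949  0.00507203]
yel [231. 188.] 58 [ 0.817 -0.001  0.072]
```

Run:
```python
from rig import ctrl
from h import *
ctrl.move_pose([0.567,0.04,0.36],[180,0,97])
print(ctrl.get_joint_pos(),ctrl.get_time(),ctrl.get_position())
ctrl.grip(0.35)
d=ctrl.read_camera("wrist");np.savez("w0.npz",**d);cv2.imwrite("pics/w0.png",d["image"])
print(d["T"].round(3).tolist(),d["vertical_fov"],np.isnan(cloud(d)).mean())
for t in ["contactor","supply","stop"]:
    print(t,[(round(r["p"],2),r["centre"],int(r["region"].sum())) for r in ctrl.masks_of("wrist",t)])
```

```text
[ 2.90966343e+00  1.20091802e+01  9.21518115e+01  1.06863311e-02
  7.58605470e+01 -4.16484195e+00] 3.0917 [0.56691219 0.04078583 0.35975776]
[[0.993, -0.117, -0.034, 0.557], [0.122, 0.955, 0.27, 0.115], [0.001, -0.272, 0.962, 0.522], [0.0, 0.0, 0.0, 1.0]] 63.56570718727425 0.00383984375
contactor [(0.8, [140.3, 307.8], 2316)]
supply [(0.88, [357.2, 354.0], 1170), (0.72, [218.5, 487.9], 3245), (0.56, [245.3, 314.8], 2325)]
stop [(0.73, [49.0, 308.6], 956)]
```

View pics/w0.png

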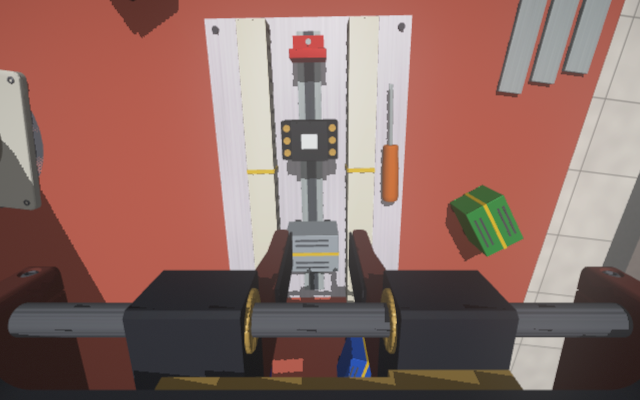

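The wrist view shows the stop at (308,47), contactor at (309,141), marks at (261,171) and (361,170), and the supply stripe at (316,254). Next I'll measure these along the rail.

```bash
cat > meas.py <<'E'
from h import *
def meas(d,rows=(0,262)):
    P=cloud(d);h,s,v=colours(d["image"]);z=P[...,2]
    V=np.zeros(z.shape,bool);V[rows[0]:rows[1],200:420]=True
    o={}
    yel=V&(h>17)&(h<32)&(s>110)
    mk=P[yel&(z>.035)&(z<.05)]
    cent=np.nanmedian(mk[:,0])
    o["L"]=np.median(mk[mk[:,0]<cent],0) ; o["R"]=np.median(mk[mk[:,0]>=cent],0)
    # duct tops -> direction and midline
    duct=P[V&(z>.036)&(z<.05)&(s<80)&(v>150)]
    m=(o["L"]+o["R"])/2
    dl=duct[(duct[:,0]<m[0]-.05)&(duct[:,1]<.2)];dr=duct[(duct[:,0]>m[0]+.05)&(duct[:,1]<.2)]
    k=[np.polyfit(a[:,1],a[:,0],1) for a in(dl,dr)]
    o["yaw"]=[float(np.degrees(np.arctan(-a[0]))) for a in k]+[float(np.degrees(np.arctan2(*(o["R"]-o["L"])[1::-1])))]
    o["mid_at_mark"]=sum(np.polyval(a,m[1]) for a in k)/2; o["m"]=m
    yaw=np.radians(np.mean(o["yaw"][:2]));ex=np.array([np.cos(yaw),np.sin(yaw)]);ey=np.array([-np.sin(yaw),np.cos(yaw)])
    Q=P[...,:2]-m[:2];X=Q@ex;Y=Q@ey;o["ex"],o["ey"]=ex,ey
    near=V&(abs(X)<.045)
    def st(n,M):
        if M.sum()>5:o[n]=dict(n=int(M.sum()),x=np.percentile(X[M],[2,50,98]).round(4).tolist(),y=np.percentile(Y[M],[2,50,98]).round(4).tolist(),z=float(np.median(z[M]).round(4)))
    top=near&(z>.066)&(z<.09)
    st("con",top&(Y>-.06)); st("sup",top&(Y<-.08)&(s<60)); st("stripe",top&yel&(abs(X)<.04)&(s>110)); st("stop",near&((h<8)|(h>172))&(s>130)&(z>.045)&(Y>.05))
    return o
E
python3 - <<'E'
from meas import *
o=meas(dict(np.load("w0.npz")))
for k in o: print(k,o[k])
E
```

```text
L [0.47738824 0.01143638 0.0440586 ]
R [0.62604122 0.03191211 0.04405731]
yaw [6.831710159448059, 6.326493165887682, 7.842675145197492]
mid_at_mark 0.5534302604589152
m [0.55171473 0.02167424 0.04405796]
ex [0.99341462 0.11457482]
ey [-0.11457482  0.99341462]
con {'n': 1457, 'x': [-0.0223, 0.0013, 0.0257], 'y': [0.0221, 0.0486, 0.0738], 'z': 0.0753}
sup {'n': 1164, 'x': [-0.0229, 0.0099, 0.0439], 'y': [-0.1335, -0.1074, -0.0906], 'z': 0.075}
stripe {'n': 115, 'x': [-0.0228, 0.0054, 0.0372], 'y': [-0.124, -0.1216, -0.1197], 'z': 0.0757}
stop {'n': 357, 'x': [-0.0246, -0.0018, 0.0219], 'y': [0.1561, 0.1616, 0.1675], 'z': 0.0552}
```

```bash
cat > rail.py <<'E'
from rig import ctrl
import numpy as np
M=np.array([0.5528,0.0217]);yaw=np.radians(6.8)
ex=np.array([np.cos(yaw),np.sin(yaw)]);ey=np.array([-np.sin(yaw),np.cos(yaw)])
def p(Y,z): return [*(M+ey*Y),z]
def pushto(Y,z,v): ctrl.movel(p(Y,z),velocity=v)
def fy(): return float(np.dot(ctrl.get_wrist_force()[:2],ey))
def actY(): return float(np.dot(np.array(ctrl.get_position()[:2])-M,ey))
E
python3 - <<'E'
from rail import *
ctrl.move_pose(p(-.03,.15),[180,0,96.8])
pushto(-.03,.017,.15)
f0=fy();print("f0",f0,ctrl.get_time(),ctrl.get_position())
pushto(.005,.017,.08);pushto(.08,.017,.05);print(fy()-f0,actY(),ctrl.get_time())
for i in range(9):
    Y=.082+.002*i;pushto(Y,.017,.03);f=fy()-f0;print(round(Y,3),round(f,2),round(actY(),4))
    if f<-10: break
print(ctrl.get_time())
E
```

```text
f0 0.8763700087427556 6.1833 [ 0.55716288 -0.00805494  0.01786424]
-1.2173674713566984 0.07987119419294719 8.4167
0.082 -2.12 0.082
0.084 -1.88 0.0841
0.086 -1.37 0.0862
0.088 -1.44 0.0881
0.09 -16.17 0.0882
9.6667
```

The push force jumped to 16 N, which suggests the contactor has met the stop. I'll back off, rise and check.

Run:
```python
from rail import *
from meas import *
pushto(.03,.017,.1);pushto(.02,.15,.2);ctrl.move_pose(p(.0,.36),[180,0,96.8])
d=ctrl.read_camera("wrist");np.savez("w1.npz",**d);cv2.imwrite("pics/w1.png",d["image"])
o=meas(d)
for k in o: print(k,o[k])
print(ctrl.get_time())
```

```text
L [0.47970749 0.01168829 0.04441669]
R [0.62796034 0.03207617 0.04413344]
yaw [6.983400616709158, 7.153098773005008, 7.830257256338388]
mid_at_mark 0.5544430005709091
m [0.55383391 0.02188223 0.04427507]
ex [0.99240028 0.12305156]
ey [-0.12305156  0.99240028]
con {'n': 1748, 'x': [-0.0236, 0.0008, 0.024], 'y': [0.1023, 0.1294, 0.1543], 'z': 0.0754}
sup {'n': 1776, 'x': [-0.0359, 0.0017, 0.0378], 'y': [-0.1484, -0.1145, -0.0909], 'z': 0.0751}
stripe {'n': 135, 'x': [-0.0361, -0.0042, 0.036], 'y': [-0.1243, -0.1219, -0.1192], 'z': 0.0757}
stop {'n': 276, 'x': [-0.0253, -0.0016, 0.0206], 'y': [0.1592, 0.163, 0.1679], 'z': 0.0553}
12.1333
```

View pics/w1.png

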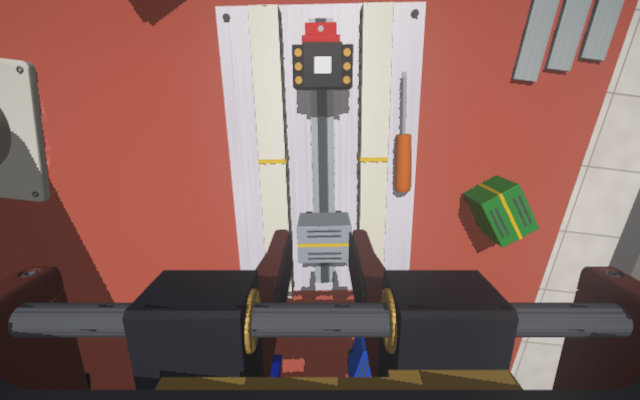

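The contactor now sits against the red stop, with its white square at (323,65) and no visible gap. Next is the supply: I'll push it about 12 mm short of the mark, then look.

Run:
```python
from rail import *
from meas import *
ctrl.move_pose(p(-.195,.15),[180,0,96.8])
pushto(-.195,.017,.15);f0=fy()
pushto(-.17,.017,.08);pushto(-.055,.017,.05);print(fy()-f0,actY(),ctrl.get_position(),ctrl.get_time())
d=ctrl.read_camera("wrist");cv2.imwrite("pics/w2.png",d["image"])
pushto(-.085,.017,.1);pushto(-.09,.15,.2);ctrl.move_pose(p(-.04,.36),[180,0,96.8])
d=ctrl.read_camera("wrist");np.savez("w3.npz",**d);cv2.imwrite("pics/w3.png",d["image"])
o=meas(d)
for k in o: print(k,o[k])
print(ctrl.get_time())
```

```text
-2.0735999678077306 -0.05506328546744306 [ 0.55936614 -0.03297041  0.0169904 ] 17.1833
L [0.47989853 0.01159055 0.04417954]
R [0.62722313 0.03202379 0.0443498 ]
yaw [6.6096289724887525, 7.260457732774335, 7.896284533506609]
mid_at_mark 0.5543488555364525
m [0.55356083 0.02180717 0.04426467]
ex [0.99268368 0.12074401]
ey [-0.12074401  0.99268368]
con {'n': 4552, 'x': [-0.0345, 0.0008, 0.0397], 'y': [-0.0391, 0.0123, 0.1528], 'z': 0.0753}
stripe {'n': 171, 'x': [-0.0361, 0.0008, 0.0376], 'y': [-0.013, -0.0115, -0.01], 'z': 0.0757}
stop {'n': 224, 'x': [-0.0259, -0.0016, 0.0208], 'y': [0.1609, 0.1638, 0.1673], 'z': 0.0554}
19.4167
```

View pics/w3.png

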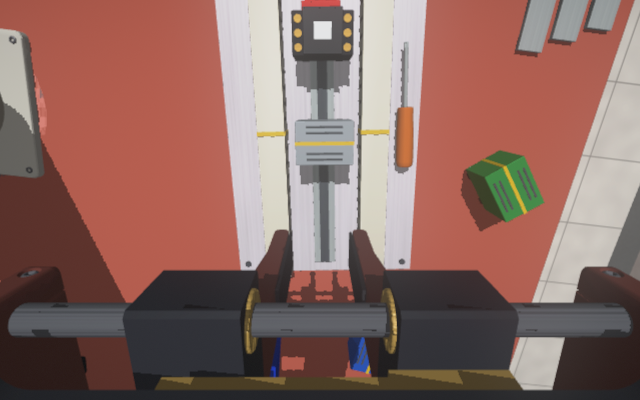

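The stripe is at (324,144) and the marks are at about row 133, so the supply is 11.5 mm short of the mark with the fingers at -55 mm. Pushing to -43.5 mm should close that.

Run:
```python
from rail import *
from meas import *
pushto(-.09,.15,.3);pushto(-.085,.017,.15);pushto(-.06,.017,.08);pushto(-.0435,.017,.03);print(actY());ctrl.dwell(.2)
pushto(-.085,.017,.08);pushto(-.09,.15,.2);ctrl.move_pose(p(-.04,.36),[180,0,96.8])
d=ctrl.read_camera("wrist");cv2.imwrite("pics/w4.png",d["image"])
o=meas(d)
for k in o: print(k,o[k])
print(ctrl.get_time())
```

```text
-0.04330035867546548
L [0.47984046 0.01153455 0.04426846]
R [0.62733768 0.03211843 0.04437028]
yaw [6.635672665510054, 7.260769732521104, 7.944564926720959]
mid_at_mark 0.5543498363304582
m [0.55358907 0.02182649 0.04431937]
ex [0.99265588 0.12097232]
ey [-0.12097232  0.99265588]
con {'n': 4576, 'x': [-0.0346, 0.0008, 0.0394], 'y': [-0.0266, 0.0241, 0.1528], 'z': 0.0754}
stripe {'n': 169, 'x': [-0.0359, 0.0008, 0.0374], 'y': [-0.0009, 0.0005, 0.002], 'z': 0.0758}
stop {'n': 225, 'x': [-0.0259, -0.0016, 0.0207], 'y': [0.1609, 0.164, 0.1672], 'z': 0.0555}
25.075
```

View pics/w4.png

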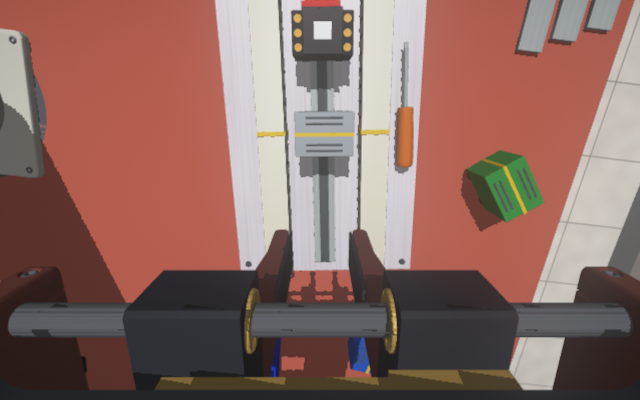

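The stripe at (324,134) now lines up with the marks, measured 0.5 mm off, and the contactor is still at the stop.

```bash
python3 -c "
from rig import ctrl
print(ctrl.close_job())"
```

```text
the job is handed in; nothing more can be done
None
```

The contactor is pushed up against the red stop, the supply's stripe measured about 0.5 mm from the mark, and the job was handed in at about 25 s; no verdict came back.

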